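# Slide the square lantern into the counter display rail

### The arm

A 7-joint arm with a two-finger parallel gripper is mounted at the origin on the work surface. World frame = base frame: x ahead of the robot, y to its left, z up, the work surface at z = 0. Lengths are in mm, angles in rad, forces in N, time in s.
With the tool pointing down it reaches from about 350 to 900 mm from the base axis. Payload 19.9 kg.
Tool frame: the origin (TCP) lies at the very end of the fingers, on their centre line; the grasp point (between the pads) lies 19 mm behind it; z points along the fingers, y is the direction in which the jaws open and shut (so a half turn about z gives the same grasp; the last joint's range is limited). The gripper opens to 94 mm and grips with 3 to 60 N. Pads are 16 mm wide; open, the fingers measure 119 mm over their backs; the gripper's body (75 mm by 177 mm) begins 78 mm behind the grasp point.
Start: joints at [1.25, 0.417, -0.01, 1.614, 0.005, 1.111, -0.053], TCP at [172.594, -600.671, 166.525] pointing down, gripper open.
Joint ranges: [-2.81, 2.81], [-0.39, 2.02], [-1.27, 1.25], [0.06, 2.57], [-1.19, 4.33], [0.19, 2], [-2.82, 2.82]. Speed limits (rad/s): [1.89, 1.89, 2.39, 2.39, 3.01, 3.01, 3.01].

### API

Orientations are given as a unit quaternion [w, x, y, z].
In Python, from bench import * gives the robot as it stands.
- The arm moves only by the tool arm_command, never from a script. Its argument "commands" is one flat list of numbers, 6 for each row, row after row: the shift along the tool's x, y, z in m, then the turn, a rotation vector about the tool's x, y, z in rad. In form: [tx, ty, tz, ax, ay, az, tx, ty, tz, ax, ay, az, ...]. A call has 1 to 10 rows; each row is the pose to reach, as a shift and turn from the pose measured when the call began, along the tool's axes at that moment; what a row does not reach only later rows make up. A row lasts 1/10 s, in which the tool goes at most 50 mm and 8.59 degrees, less where a joint would pass 70% of its speed; a pose out of reach is approached as far as the arm can. A call with a gripper value outside its range is refused whole. "fingers" is the finger opening in m, from 0 to 0.094, set as the call begins (left out, the last holds). The fingers move at their own pace and stop on an object; "force" is the grip in N (left out, the last holds). Time passes only in rows, so rows that repeat a pose let the fingers close. It gives the time, the measured TCP pose, the force and the opening at its end, in the units of the state.
- get_state(): the state, without advancing time (a new reading comes with each control period).
- capture(name): name is "scene" or "top" or "wrist"; returns a dict with "image" (420x560x3 uint8, red, green, blue), "K" (3x3 intrinsics, pixels), "pose" (4x4, takes a point from camera to world coordinates). Camera axes: x right, y down, z forward; pixel columns grow to the right and rows downward; lengths in mm; the calibration is good to about 2 mm. The wrist camera is an equidistant fisheye: a pixel r from the principal point sees the ray r / f radians off the axis. A picture is of the moment at which its call begins. There is no depth.
- hand_in(): hands the job in, once; it reports no verdict.
The state is a dict: "t": time; "qpos": joint angles; "dq": joint speeds; "joint_torque": joint torques, N m; "tool_pos": TCP position; "tool_rot": TCP orientation; "force": force on the tool from outside, world axes, zero at the start; "torque": the same for the moment, N m; "grip_width": finger opening in mm.
Only numpy, scipy, OpenCV 4.12 (cv2) and the standard library are available. Lean on these libraries where they do the work, as an engineer would, in place of code of your own. Each camera call takes 0.05 s, during which the arm holds its last target. There are 200 camera calls.

### The job

Put the square lantern on show in the aluminium display rail: bring its foot plate in under the rail's lips at the open end, slide it fully home against the end stop, and let go so that it stands there upright. Leave the round lantern standing where it is.

Things in the scene. Friction and masses are not known exactly. Their poses are not given: they have to be found in the camera images.
- lantern_center (a point): Loose square lantern, dark grey metal, 120 mm tall, 0.35 kg: foot 60x60 mm, 8 thick; neck 16x16 to 34 mm up; glazed body 50x50 to 72; stepped roof 54x54 to 78, 42x42 to 86; square chimney 28x28 from 86 to 120, to grip from above. All four sides alike, so any quarter turn fits. Point: on its axis 60 mm above the underside. x, y along its sides, z up. Starts on the counter.
- rail_mouth (a point): Open end of the fixed aluminium rail: 150 mm long, 92 wide, 27 high, 80 between side walls; lips (underside 22 mm up, 5 thick) hold the foot down and leave a 36 mm slot for the neck. Far end closed. Floor under 1 mm: the foot slides on the counter. Point: on the centre line at counter height in the plane of the open end. x points along the rail into it, y across, z up.
- rail_home (a point): Place in the same rail, 112 mm in from rail_mouth, where the centre of the foot is when it touches the end stop (whose face is 30 mm farther in); on the centre line at counter height. Axes as rail_mouth.
- round_center (a point): Loose round lantern of the same metal, 108 mm tall, 68 mm across its round base, domed roof with a small knob; it stays where it is. Point: on its axis 54 mm above its underside, z up.
Not all that is in view belongs to the job. What is shaped like the part that bears lantern_center but green or pink is not meant.

How it is judged (in metres and radians):
On the way:
1. the foot goes in under the lips at the open end (x of lantern_center in the frame of rail_mouth between -0.015 and 0.075 m and y of lantern_center in the frame of rail_mouth between -0.02 and 0.02 m and z of lantern_center in the frame of rail_mouth below 0.078 m), for 0.05 s.
At the end, for the whole second after the job is handed in: The square lantern stands released, still and upright (within 7 degrees) on the counter inside the rail, its foot under the lips and within 12 mm of touching the end stop. The round lantern is within 30 mm of where it started (x of lantern_center in the frame of rail_home between -0.012 and 0.012 m and y of lantern_center in the frame of rail_home between -0.018 and 0.018 m and z of lantern_center in the frame of rail_home between 0.05 and 0.068 m and angle between lantern_center's own z axis and vertical below 0.12 rad and linear speed of lantern below 0.02 m/s).
It fails at once if the round lantern is moved more than 30 mm or tipped (distance of round_center from where it was at the start of the episode above 0.03 m or angle between round_center's own z axis and vertical above 0.35 rad).
It also fails if it takes over 42 s, if anything falls off the work surface, if the arm or the gripper's body presses on something with over 40 N, if the wrist force passes 120 N, or if a joint passes its speed limit or range.

## Working session

There is one attempt and no reset: what is moved stays moved. The work goes in short steps, Python scripts to look and compute and a tool call to move; the robot and the scene stay as the last step left them, time stands still between calls to the robot, and variables do not carry over. Pictures are saved under pics/ and viewed, about 8 in all and at most 12, crops included, and the job is handed in when it is done.

Besides the shell and the picture viewer there is one more tool, called after "Call:" by a JSON object that holds its "op" and its "data". arm_command: Moves the arm, as the interface text tells. Its arguments: {"type":"object","properties":{"commands":{"type":"array"},"fingers":{"type":"number"},"force":{"type":"number"}},"required":["commands"]}

```bash
mkdir -p pics
cat > h.py <<'E'
from bench import *
import numpy as np, cv2
def ray(c,u,v,fish=False):
    K=c["K"];P=np.array(c["pose"])
    x=(u-K[0][2])/K[0][0];y=(v-K[1][2])/K[1][1]
    if fish:
        r=np.hypot(x,y);d=np.array([x/r*np.sin(r),y/r*np.sin(r),np.cos(r)]) if r>1e-9 else np.array([0,0,1.])
    else: d=np.array([x,y,1.])
    return P[:3,3],P[:3,:3]@d
def at(c,u,v,z,fish=False):
    o,d=ray(c,u,v,fish);return o+d*(z-o[2])/d[2]
def save(c,n,box=None,s=1):
    im=np.array(c["image"])[...,::-1]
    if box: im=im[box[1]:box[3],box[0]:box[2]]
    cv2.imwrite("pics/"+n,cv2.resize(im,None,fx=s,fy=s,interpolation=cv2.INTER_CUBIC))
E
python3 - <<'E'
from h import *
import pickle
d={n:capture(n) for n in("top","scene")}
pickle.dump(d,open("d.pkl","wb"))
for n in d: save(d[n],n+"0.png",s=1.4); print(n,d[n]["K"],d[n]["pose"])
s=get_state();print(s)
E
```

```text
top [[488.33564481   0.         282.07092031]
 [  0.         488.33564481 205.06472191]
 [  0.           0.           1.        ]] [[-2.30796121e-02 -9.81843738e-01  1.88282248e-01  2.95018841e+02]
 [-9.99587011e-01  1.94379350e-02 -2.11653819e-02 -7.08885814e+01]
 [ 1.71212796e-02 -1.88692978e-01 -9.81886868e-01  1.07943874e+03]
 [ 0.00000000e+00  0.00000000e+00  0.00000000e+00  1.00000000e+00]]
scene [[519.76486912   0.         273.93745924]
 [  0.         519.76486912 204.56523083]
 [  0.           0.           1.        ]] [[ 6.77210991e-01  5.07928011e-01 -5.32348015e-01  1.06024809e+03]
 [ 7.35522551e-01 -4.47856682e-01  5.08361062e-01 -6.07261498e+02]
 [ 1.97952082e-02 -7.35821669e-01 -6.76885974e-01  7.89422528e+02]
 [ 0.00000000e+00  0.00000000e+00  0.00000000e+00  1.00000000e+00]]
{'t': 0.1, 'qpos': array([ 1.24949125,  0.41788227, -0.01026193,  1.61408788,  0.00469954,
        1.11071157, -0.05299626]), 'dq': array([-2.26630554e-03, -3.18141548e-03, -6.82039803e-04, -6.88119820e-04,
        6.71589179e-05,  9.44357912e-04,  1.62880105e-03]), 'joint_torque': array([ 1.75464556e-03, -8.52584624e+01,  6.40490223e-01, -4.26692641e+01,
       -4.88004880e-02,  1.64254708e-02,  1.13921101e-04]), 'tool_pos': array([ 172.46504116, -600.34810337,  166.0190083 ]), 'tool_rot': array([-5.18510276e-04,  9.90231272e-01,  1.39433650e-01, -1.23753594e-04]), 'force': array([-0.37128127,  0.27280204, -0.46161151]), 'torque': array([ 0.01888761, -0.00511861, -0.00936001]), 'grip_width': 94.42654446331815}
```

View pics/top0.png

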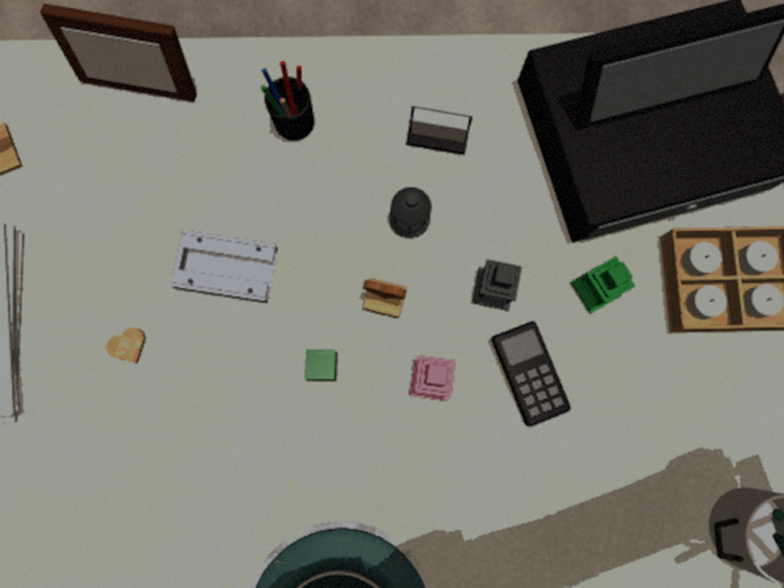

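View pics/scene0.png

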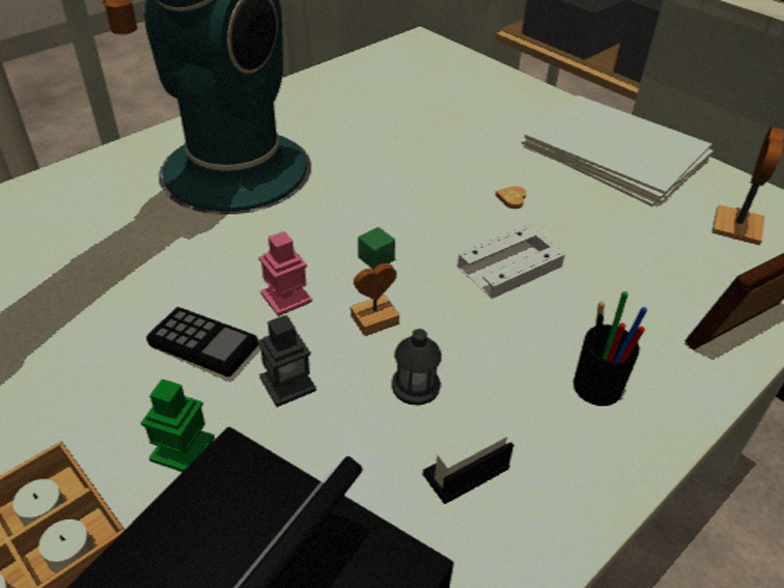

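The top view shows the rail at about (225,265), its mouth facing right. The square grey lantern is at (497,285), the round one at (410,212), and a heart stand at (384,297) lies between them. I'll enlarge the parts that matter.

```bash
python3 - <<'E'
from h import *
import pickle
d=pickle.load(open("d.pkl","rb"))
im=np.array(d["top"]["image"])[...,::-1]
def crop(im,x,y,w,h,s):
    c=cv2.resize(im[y:y+h,x:x+w],None,fx=s,fy=s,interpolation=cv2.INTER_CUBIC)
    return cv2.convertScaleAbs(c,alpha=1.4,beta=20)
a=np.hstack([crop(im,115,155,90,70,5),crop(im,330,175,50,50,7)])
E
python3 - <<'E'
from h import *
import pickle
d=pickle.load(open("d.pkl","rb"))
im=np.array(d["top"]["image"])[...,::-1]
im2=np.array(d["scene"]["image"])[...,::-1]
f=lambda im,x,y,w,h,s:cv2.convertScaleAbs(cv2.resize(im[y:y+h,x:x+w],None,fx=s,fy=s,interpolation=cv2.INTER_CUBIC),alpha=1.4,beta=20)
a=np.hstack([f(im,115,155,90,60,5),f(im,330,175,50,50,6)])
b=np.hstack([f(im2,320,155,90,60,5),f(im2,180,220,50,75,4)[:300],np.zeros((300,100,3),np.uint8)])
cv2.imwrite("pics/c.png",np.vstack([a,b]))
E
```

```text
(no output)
```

View pics/c.png

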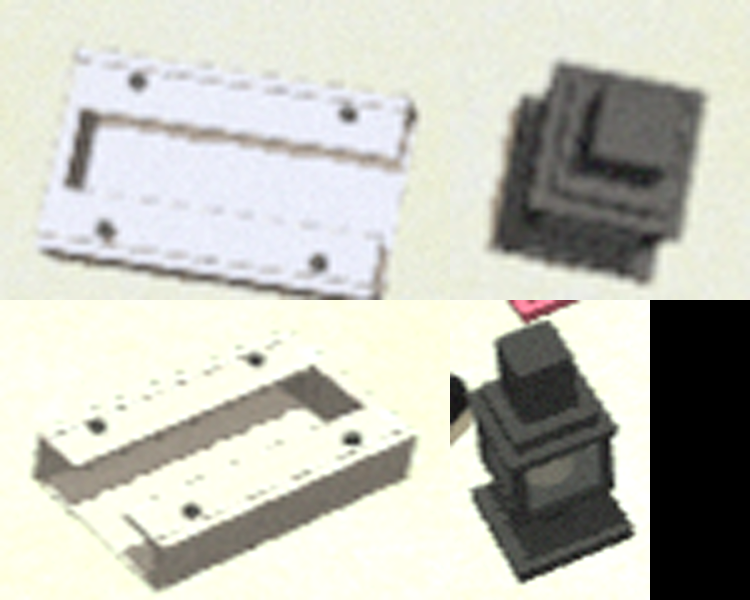

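```bash
cat > e.py <<'E'
from h import *
import pickle
d=pickle.load(open("d.pkl","rb"));T=d["top"];S=d["scene"]
g=lambda c,x,y,s,ox,oy,z:at(c,(x+.5)/s-.5+ox,(y+.5)/s-.5+oy,z)[:2]
print("top rail UL,UR,LR,LL")
R=np.array([g(T,x,y,5,115,155,27) for x,y in[(77,56),(414,101),(383,293),(40,246)]]);print(R.round(1))
print([np.linalg.norm(R[i]-R[(i+1)%4]).round(1) for i in range(4)])
Q=np.array([g(S,x,y-300,5,320,155,27) for x,y in[(35,438),(160,545),(415,435),(312,360)]])
print("scene ML,MR,ER,EL");print(Q.round(1),[np.linalg.norm(Q[i]-Q[(i+1)%4]).round(1) for i in range(4)])
print("lantern foot z=8");
for x,y in[(495,238),(655,272),(522,95)]: print(g(T,x-450,y,6,330,175,8).round(1))
print("roof78");
for x,y in[(557,62),(707,92),(535,205),(683,240)]: print(g(T,x-450,y,6,330,175,78).round(1))
print("chim120");
for x,y in[(605,78),(703,92),(690,178),(588,160)]: print(g(T,x-450,y,6,330,175,120).round(1))
print("scene chim top");
for x,y in[(497,345),(550,322),(573,350),(517,372)]: print(g(S,x-450,y-300,4,180,220,120).round(1))
print("scene foot top");
for x,y in[(472,490),(521,567),(633,525)]: print(g(S,x-450,y-300,4,180,220,8).round(1))
print("heart top/round",at(T,384/1.4,290/1.4,0),at(T,411/1.4,212/1.4,50))
# heart height from scene base
print(at(S,375/1.4,318/1.4,10))
E
python3 e.py
```

```text
top rail UL,UR,LR,LL
[[592.1 241.5]
 [568.8  92.4]
 [482.7 105. ]
 [506.5 254.6]]
[np.float64(151.0), np.float64(87.0), np.float64(151.4), np.float64(86.6)]
scene ML,MR,ER,EL
[[484.7 106.5]
 [570.4  94.5]
 [598.7 239.5]
 [532.3 247.5]] [np.float64(86.6), np.float64(147.7), np.float64(66.8), np.float64(148.8)]
lantern foot z=8
[ 477.2 -216.2]
[ 463.2 -275.2]
[ 531.4 -228.8]
roof78
[ 527.6 -231.4]
[ 515.8 -283.7]
[ 476.7 -221.2]
[ 463.3 -272.2]
chim120
[ 512.  -240.6]
[ 506.6 -273.4]
[ 477.2 -267.3]
[ 484.  -233.4]
scene chim top
[ 487. -263.]
[ 491.  -236.4]
[ 512.1 -239.5]
[ 506.5 -266.3]
scene foot top
[ 463.7 -273.1]
[ 517.9 -283.6]
[ 533.1 -228.2]
heart top/round [497.59631691 -76.54066283   0.        ] [ 611.72752844 -121.07805707   50.        ]
[490.63418097 -79.31176163  10.        ]
```

Two measurements agree: lantern axis is about (497.5,-252) with side yaw about 76.5°. Rail mouth is about (526.5,99.5), with the rail axis at 81°. I'll move above the lantern.

```bash
cat >> h.py <<'E'
from scipy.spatial.transform import Rotation as Ro
def go(p,yline):
    """tool shift (m) and rotvec to reach TCP p (mm), pointing down, tool y axis along yline-180 deg"""
    s=get_state();q=s["tool_rot"];R=Ro.from_quat([q[1],q[2],q[3],q[0]])
    a=np.radians(yline-180);y=np.array([np.cos(a),np.sin(a),0]);z=np.array([0,0,-1.]);x=np.cross(y,z)
    G=Ro.from_matrix(np.array([x,y,z]).T)
    print("t",round(s["t"],2),"pos",s["tool_pos"].round(1),"F",s["force"].round(1),"w",round(s["grip_width"],1))
    print("shift",(R.inv().apply(np.array(p)-s["tool_pos"])/1000).round(4),"rot",(R.inv()*G).as_rotvec().round(4))
E
python3 -c "
from h import *
go([497.5,-252,200],76.5)"
```

```text
t 0.1 pos [ 172.5 -600.3  166. ] F [-0.4  0.3 -0.5] w 94.4
shift [ 0.4086 -0.2451 -0.0338] rot [-1.000e-03  4.000e-04  5.154e-01]
```

Call:
{"op": "arm_command", "data": {"commands": [0.02, -0.012, -0.04, 0, 0, 0.1, 0.06, -0.036, -0.05, 0, 0, 0.2, 0.4086, -0.2451, -0.045, 0, 0, 0.515, 0.4086, -0.2451, -0.045, 0, 0, 0.515, 0.4086, -0.2451, -0.045, 0, 0, 0.515, 0.4086, -0.2451, -0.034, 0, 0, 0.515, 0.4086, -0.2451, -0.034, 0, 0, 0.515, 0.4086, -0.2451, -0.034, 0, 0, 0.515, 0.4086, -0.2451, -0.034, 0, 0, 0.515, 0.4086, -0.2451, -0.034, 0, 0, 0.515], "fingers": 0.07}}

```text
t: 1.1
tool_pos: [487.2, -262.4, 201.0]
tool_rot: [-0.0, 0.993, -0.117, -0.0]
force: [1.1, -1.2, -0.3]
grip_width: 70.1
```

```bash
python3 -c "
from h import *
go([497.5,-252,200],76.5)"
```

```text
t 1.1 pos [ 487.2 -262.4  201. ] F [ 1.1 -1.2 -0.3] w 70.1
shift [ 0.0076 -0.0125  0.001 ] rot [-0.0008  0.0007  0.0003]
```

Call:
{"op": "arm_command", "data": {"commands": [0.0076, -0.0125, 0.001, 0, 0, 0, 0.0076, -0.0125, 0.001, 0, 0, 0, 0.0076, -0.0125, 0.001, 0, 0, 0]}}

```text
t: 1.4
tool_pos: [496.9, -252.4, 199.7]
tool_rot: [-0.0, 0.993, -0.117, -0.001]
force: [-0.6, -0.4, -0.0]
grip_width: 70.2
```

Run:
```python
from h import *
import pickle
c=capture("wrist");pickle.dump(c,open("w.pkl","wb"));save(c,"w1.png",s=1.4)
K=c["K"];P=np.array(c["pose"]);print(K,P.round(3))
go([497.5,-252,90],76.5)
def proj(p):
    q=P[:3,:3].T@(np.array(p)-P[:3,3]);th=np.arctan2(np.hypot(q[0],q[1]),q[2]);a=np.arctan2(q[1],q[0])
    return K[0][0]*th*np.cos(a)+K[0][2],K[1][1]*th*np.sin(a)+K[1][2]
a=np.radians(76.5);u=np.array([np.cos(a),np.sin(a)]);v=np.array([-u[1],u[0]])
for z,h in((120,14),(8,30)):
  for s,t in((1,1),(1,-1),(-1,-1),(-1,1)):
    print(z,(np.array(proj([*(np.array([497.5,-252])+h*(s*u+t*v)),z]))*1.4).round(0))
```

```text
[[325.1922621    0.         279.59306203]
 [  0.         325.1922621  213.40875518]
 [  0.           0.           1.        ]] [[-2.32000e-01 -9.39000e-01 -2.55000e-01  5.71164e+02]
 [-9.73000e-01  2.24000e-01  6.10000e-02 -2.71229e+02]
 [ 0.00000e+00  2.62000e-01 -9.65000e-01  4.19073e+02]
 [ 0.00000e+00  0.00000e+00  0.00000e+00  1.00000e+00]]
t 1.45 pos [ 496.6 -253.   199.8] F [-0.   0.1  0.2] w 70.1
shift [ 0.0007 -0.0012  0.1098] rot [-0.0005  0.0012 -0.001 ]
120 [369. 311.]
120 [368. 271.]
120 [410. 271.]
120 [409. 311.]
8 [358. 293.]
8 [357. 229.]
8 [423. 229.]
8 [422. 293.]
```

View pics/w1.png

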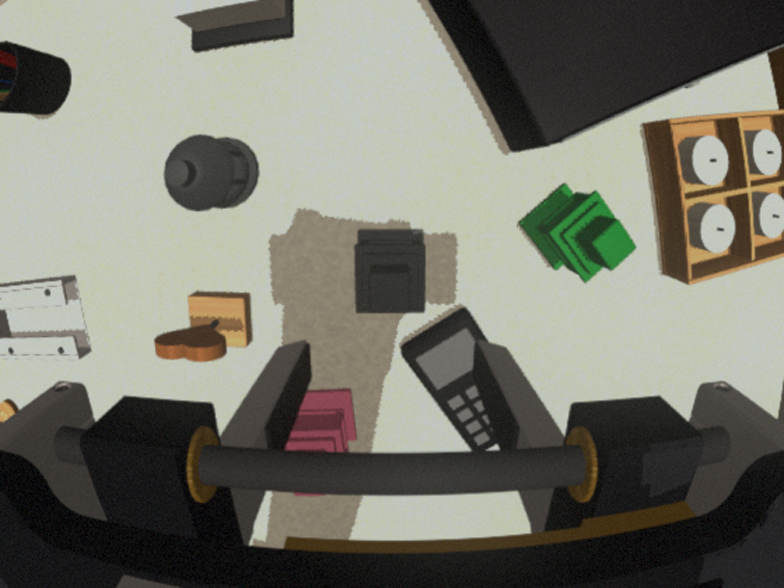

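The wrist view shows the chimney at (370–411, 266–312) and the foot edge at y≈230, x 357–424. This matches the prediction to 1–2 mm, so I'll descend and grip.

Call:
{"op": "arm_command", "data": {"commands": [0.0007, -0.001, 0.04, 0, 0, 0, 0.0007, -0.001, 0.08, 0, 0, 0, 0.0007, -0.001, 0.1, 0, 0, 0, 0.0007, -0.001, 0.108, 0, 0, 0, 0.0007, -0.001, 0.108, 0, 0, 0, 0.0007, -0.001, 0.108, 0, 0, 0]}}

```text
t: 2.05
tool_pos: [497.8, -253.0, 93.0]
tool_rot: [0.0, 0.993, -0.118, 0.0]
force: [0.3, 0.6, 1.2]
grip_width: 70.1
```

Call:
{"op": "arm_command", "data": {"commands": [0, 0, 0, 0, 0, 0, 0, 0, 0, 0, 0, 0, 0, 0, 0, 0, 0, 0, 0, 0, 0, 0, 0, 0, 0, 0, 0, 0, 0, 0, 0, 0, 0, 0, 0, 0, 0, 0, 0, 0, 0, 0, 0, 0, 0, 0, 0, 0], "fingers": 0.0, "force": 25}}

```text
t: 2.85
tool_pos: [497.8, -252.9, 93.0]
tool_rot: [-0.0, 0.993, -0.118, 0.0]
force: [0.2, -1.0, -0.1]
grip_width: 9.4
```

The width is 9.4 mm, but a 28 mm chimney should have stopped it. I'll look.

Run:
```python
from h import *
c=capture("wrist");w=np.array(c["image"])[...,::-1];save(c,"w2.png",s=1)
t=np.array(capture("scene")["image"])[...,::-1][180:320,130:300]
a=cv2.resize(w,(480,360));b=cv2.resize(t,(437,360),interpolation=cv2.INTER_CUBIC)[:,:310]
cv2.imwrite("pics/m2.png",np.hstack([a,b]));go([497.5,-252,90],76.5)
```

```text
t 2.95 pos [ 497.8 -252.9   93. ] F [-0.3  0.9  0.5] w 2.3
shift [-0.0005 -0.0008  0.003 ] rot [-0.0001 -0.0002 -0.0019]
```

View pics/m2.png

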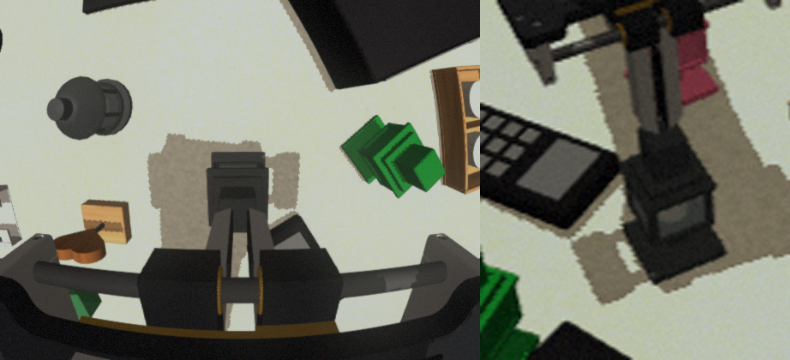

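```bash
cat >> h.py <<'E'
def proj(c,p,fish=False):
    K=c["K"];P=np.array(c["pose"]);q=P[:3,:3].T@(np.array(p,float)-P[:3,3])
    if not fish: return np.array([K[0][0]*q[0]/q[2]+K[0][2],K[1][1]*q[1]/q[2]+K[1][2]])
    th=np.arctan2(np.hypot(q[0],q[1]),q[2]);a=np.arctan2(q[1],q[0])
    return np.array([K[0][0]*th*np.cos(a)+K[0][2],K[1][1]*th*np.sin(a)+K[1][2]])
E
python3 - <<'E'
from h import *
c=capture("wrist");s=capture("scene")
f=lambda c,x,y,w,h,k:cv2.convertScaleAbs(cv2.resize(np.array(c["image"])[y:y+h,x:x+w,::-1],None,fx=k,fy=k,interpolation=cv2.INTER_CUBIC),alpha=1.6,beta=25)
A=f(c,230,160,100,140,4);B=f(s,170,190,100,140,4)
def dot(I,p,x,y,col):
    q=tuple(int(v) for v in ((p-[x,y])*4).round());cv2.circle(I,q,4,col,1)
T=get_state()["tool_pos"]
for dz,col in((0,(0,0,255)),(19,(0,255,255)),(60,(255,0,0))):
    p=T+[0,0,dz];dot(A,proj(c,p,True),230,160,col);dot(B,proj(s,p),170,190,col)
dot(A,proj(c,[497.5,-252,120],True),230,160,(0,255,0));dot(B,proj(s,[497.5,-252,120]),170,190,(0,255,0))
cv2.imwrite("pics/m3.png",np.hstack([A,B]))
E
```

```text
(no output)
```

View pics/m3.png

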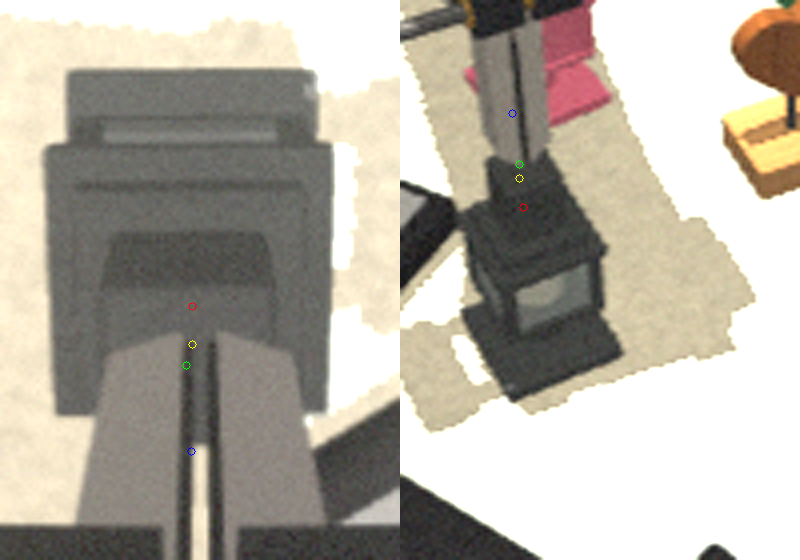

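The closed fingertips show at wrist (198,335) and scene (518,160) in the crops. That is at or above the chimney top, and higher than the reported TCP. I'll triangulate the tips.

Run:
```python
from h import *
c=capture("wrist");s=capture("scene");print(get_state()["tool_pos"], get_state()["grip_width"])
for wp,sp in(((198,335),(518,160)),((182,333),(497,156)),((218,333),(535,163))):
    o1,d1=ray(c,wp[0]/4+230,wp[1]/4+160,True);o2,d2=ray(s,(sp[0]-400)/4+170,sp[1]/4+190)
    k=np.linalg.lstsq(np.array([d1,-d2]).T,o2-o1,rcond=None)[0]
    print((o1+k[0]*d1).round(1),(o2+k[1]*d2).round(1))
```

```text
[ 497.80977512 -252.9832977    93.06371007] 0.5149138372937145
[ 506.2 -256.   131.8] [ 505.1 -257.2  132.1]
[ 507.2 -253.8  132.1] [ 498.7 -263.8  134.1]
[ 507.  -259.2  135.2] [ 512.7 -253.5  133.5]
```

Run:
```python
from h import *
import pickle
c=pickle.load(open("w.pkl","rb"));a=np.radians(76.5);u=np.array([np.cos(a),np.sin(a),0]);v=np.array([u[1],-u[0],0])
for z in(200,220,240):
  for s in(35,-35): print(z,(proj(c,np.array([496.6,-253,z])+s*u+8*v,True)*1.4).round())
```

```text
200 [322. 316.]
200 [459. 317.]
220 [315. 329.]
220 [466. 329.]
240 [308. 345.]
240 [473. 345.]
```

The open-finger view gives the same result: the true tips sit about 38 mm above the reported TCP, and x and y are correct. I'll plan with tip z = reported z + 38. Next: reopen, then descend about 38 mm while watching the force.

Call:
{"op": "arm_command", "data": {"commands": [0, 0, 0, 0, 0, 0, 0, 0, 0, 0, 0, 0, 0, 0, 0, 0, 0, 0, 0, 0, 0, 0, 0, 0, 0, 0, 0, 0, 0, 0, 0, 0, 0, 0, 0, 0, 0, 0, 0, 0, 0, 0, 0, 0, 0, 0, 0, 0], "fingers": 0.07}}

```text
t: 3.95
tool_pos: [497.8, -252.9, 93.0]
tool_rot: [-0.0, 0.993, -0.118, 0.0]
force: [0.6, -0.3, -0.8]
grip_width: 61.4
```

Call:
{"op": "arm_command", "data": {"commands": [0, 0, 0.01, 0, 0, 0, 0, 0, 0.02, 0, 0, 0, 0, 0, 0.03, 0, 0, 0, 0, 0, 0.037, 0, 0, 0, 0, 0, 0.037, 0, 0, 0]}}

```text
t: 4.45
tool_pos: [497.1, -252.6, 54.7]
tool_rot: [-0.0, 0.993, -0.118, -0.001]
force: [-0.8, 0.3, 0.3]
grip_width: 70.0
```

Call:
{"op": "arm_command", "data": {"commands": [0, 0, 0, 0, 0, 0, 0, 0, 0, 0, 0, 0, 0, 0, 0, 0, 0, 0, 0, 0, 0, 0, 0, 0, 0, 0, 0, 0, 0, 0, 0, 0, 0, 0, 0, 0, 0, 0, 0, 0, 0, 0, 0, 0, 0, 0, 0, 0], "fingers": 0.0, "force": 25}}

```text
t: 5.25
tool_pos: [497.1, -252.6, 54.7]
tool_rot: [-0.0, 0.993, -0.118, -0.001]
force: [0.3, 0.2, -0.2]
grip_width: 27.7
```

Gripped at 27.7 mm. Now I'll lift 110 mm.

Call:
{"op": "arm_command", "data": {"commands": [0, 0, -0.02, 0, 0, 0, 0, 0, -0.05, 0, 0, 0, 0, 0, -0.08, 0, 0, 0, 0, 0, -0.11, 0, 0, 0, 0, 0, -0.11, 0, 0, 0, 0, 0, -0.11, 0, 0, 0]}}

```text
t: 5.85
tool_pos: [497.2, -252.7, 164.6]
tool_rot: [-0.0, 0.993, -0.118, -0.001]
force: [0.8, 0.8, -3.7]
grip_width: 27.9
```

Run:
```python
from h import *
go([518,42,165],81)
```

```text
t 5.85 pos [ 497.2 -252.7  164.6] F [ 0.8  0.8 -3.7] w 27.9
shift [-4.920e-02 -2.913e-01 -2.000e-04] rot [-0.0004  0.0013 -0.0804]
```

Call:
{"op": "arm_command", "data": {"commands": [-0.004, -0.025, 0, 0, 0, -0.01, -0.01, -0.06, 0, 0, 0, -0.02, -0.017, -0.1, 0, 0, 0, -0.03, -0.024, -0.14, 0, 0, 0, -0.04, -0.03, -0.18, 0, 0, 0, -0.05, -0.037, -0.22, 0, 0, 0, -0.06, -0.044, -0.26, 0, 0, 0, -0.07, -0.049, -0.285, 0, 0, 0, -0.08, -0.049, -0.291, 0, 0, 0, -0.08, -0.049, -0.291, 0, 0, 0, -0.08]}}

```text
t: 6.85
tool_pos: [517.5, 42.3, 163.7]
tool_rot: [-0.0, 0.997, -0.078, -0.002]
force: [-0.6, -0.6, -2.8]
grip_width: 27.7
```

Run:
```python
from h import *
go([518,42,56],81)
c=capture("wrist");s=capture("scene");t=capture("top")
f=lambda c,x,y,w,h,k:cv2.convertScaleAbs(cv2.resize(np.array(c["image"])[y:y+h,x:x+w,::-1],None,fx=k,fy=k,interpolation=cv2.INTER_CUBIC),alpha=1.4,beta=20)
A=f(c,120,100,250,180,1.6);B=f(s,230,130,200,144,2);
cv2.imwrite("pics/m4.png",np.hstack([A,B]))
```

```text
t 6.85 pos [517.5  42.3 163.7] F [-0.6 -0.6 -2.8] w 27.7
shift [0.0009 0.0002 0.1077] rot [-0.0004  0.0031  0.0011]
```

View pics/m4.png

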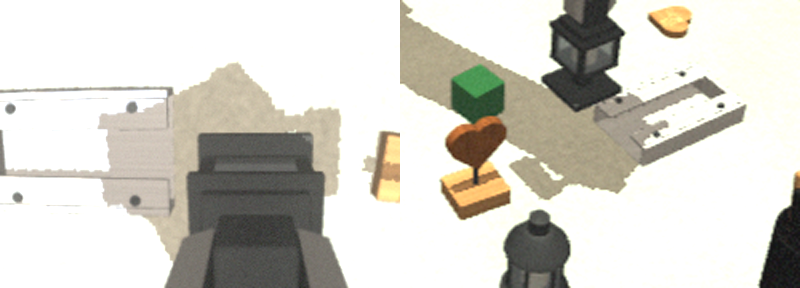

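The wrist view shows the rail mouth at crop (170,90)–(170,210), parallel to the held lantern; the heart and cube are clear. Now I'll check the mouth from this view and lower.

Run:
```python
from h import *
c=capture("wrist")
for x,y in((170,89),(170,213),(0,91),(0,207)): print(at(c,x/1.6+120,y/1.6+100,27,True).round(1))
```

```text
[572.1  90.   27. ]
[483.8 107.5  27. ]
[596.2 218.6  27. ]
[508.6 243.4  27. ]
```

Call:
{"op": "arm_command", "data": {"commands": [0.001, 0, 0.03, 0, 0.003, 0, 0.001, 0, 0.06, 0, 0.003, 0, 0.001, 0, 0.085, 0, 0.003, 0, 0.001, 0, 0.1, 0, 0.003, 0, 0.001, 0, 0.104, 0, 0.003, 0, 0.001, 0, 0.106, 0, 0.003, 0, 0.001, 0, 0.106, 0, 0.003, 0]}}

```text
t: 7.75
tool_pos: [519.1, 39.9, 58.9]
tool_rot: [0.0, 0.997, -0.08, 0.001]
force: [-0.5, 0.3, -3.0]
grip_width: 27.6
```

Run:
```python
from h import *
go([526.5+.156*50,99.5+.988*50,56.5],81)
go([544-.156*8,210-.988*8,56.5],81)
```

```text
t 7.75 pos [519.1  39.9  58.9] F [-0.5  0.3 -3. ] w 27.6
shift [-0.0023 -0.11    0.0024] rot [-0.0001 -0.0018 -0.0029]
t 7.75 pos [519.1  39.9  58.9] F [-0.5  0.3 -3. ] w 27.6
shift [-0.0025 -0.1639  0.0024] rot [-0.0001 -0.0018 -0.0029]
```

Call:
{"op": "arm_command", "data": {"commands": [-0.002, -0.015, 0.002, 0, -0.002, -0.003, -0.002, -0.03, 0.002, 0, -0.002, -0.003, -0.002, -0.045, 0.002, 0, -0.002, -0.003, -0.002, -0.06, 0.002, 0, -0.002, -0.003, -0.002, -0.075, 0.002, 0, -0.002, -0.003, -0.002, -0.09, 0.002, 0, -0.002, -0.003, -0.002, -0.105, 0.002, 0, -0.002, -0.003, -0.002, -0.11, 0.002, 0, -0.002, -0.003]}}

```text
t: 8.55
tool_pos: [534.7, 151.0, 56.9]
tool_rot: [-0.0, 0.997, -0.077, -0.0]
force: [-0.1, -0.8, -2.8]
grip_width: 28.3
```

Run:
```python
from h import *
go([544-.156*8,210-.988*8,56.5],81)
c=capture("wrist");s=capture("scene")
f=lambda c,x,y,w,h,k:cv2.convertScaleAbs(cv2.resize(np.array(c["image"])[y:y+h,x:x+w,::-1],None,fx=k,fy=k,interpolation=cv2.INTER_CUBIC),alpha=1.4,beta=20)
cv2.imwrite("pics/m5.png",np.hstack([f(c,160,120,220,180,2),f(s,310,110,120,120,3)]))
```

```text
t 8.55 pos [534.7 151.   56.9] F [-0.1 -0.8 -2.8] w 28.3
shift [ 0.0001 -0.0517  0.0005] rot [-0.0008  0.0002  0.002 ]
```

View pics/m5.png

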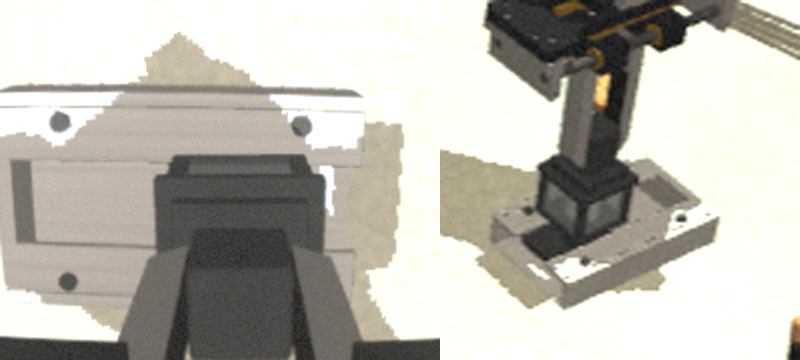

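The lantern is in the rail, with its foot under the lips and the neck in the slot. I'll continue, slowing near the stop.

Call:
{"op": "arm_command", "data": {"commands": [0, -0.012, 0.0005, 0, 0, 0.002, 0, -0.024, 0.0005, 0, 0, 0.002, 0, -0.035, 0.0005, 0, 0, 0.002, 0, -0.043, 0.0005, 0, 0, 0.002, 0, -0.048, 0.0005, 0, 0, 0.002, 0, -0.051, 0.0005, 0, 0, 0.002, 0, -0.052, 0.0005, 0, 0, 0.002, 0, -0.052, 0.0005, 0, 0, 0.002]}}

```text
t: 9.45
tool_pos: [542.6, 200.8, 56.3]
tool_rot: [-0.0, 0.997, -0.079, -0.0]
force: [0.3, -0.5, -2.6]
grip_width: 27.8
```

Call:
{"op": "arm_command", "data": {"commands": [0, -0.002, 0, 0, 0, 0, 0, -0.003, 0, 0, 0, 0, 0, -0.004, 0, 0, 0, 0, 0, -0.005, 0, 0, 0, 0]}}

```text
t: 9.85
tool_pos: [543.5, 205.7, 56.3]
tool_rot: [-0.0, 0.997, -0.079, -0.0]
force: [0.2, -0.2, -2.2]
grip_width: 28.3
```

Call:
{"op": "arm_command", "data": {"commands": [0, -0.001, 0, 0, 0, 0, 0, -0.002, 0, 0, 0, 0, 0, -0.003, 0, 0, 0, 0]}}

```text
t: 10.15
tool_pos: [543.9, 208.8, 56.3]
tool_rot: [-0.0, 0.997, -0.079, -0.0]
force: [0.6, 0.3, -1.7]
grip_width: 27.8
```

Call:
{"op": "arm_command", "data": {"commands": [0, -0.001, 0, 0, 0, 0, 0, -0.002, 0, 0, 0, 0, 0, -0.002, 0, 0, 0, 0]}}

```text
t: 10.45
tool_pos: [544.3, 210.9, 56.3]
tool_rot: [-0.0, 0.997, -0.079, -0.0]
force: [0.6, -0.0, -2.7]
grip_width: 27.9
```

Call:
{"op": "arm_command", "data": {"commands": [0, -0.001, 0, 0, 0, 0, 0, -0.002, 0, 0, 0, 0, 0, -0.002, 0, 0, 0, 0]}}

```text
t: 10.75
tool_pos: [544.5, 213.1, 56.3]
tool_rot: [-0.0, 0.997, -0.079, -0.0]
force: [0.3, -0.2, -3.0]
grip_width: 27.9
```

Call:
{"op": "arm_command", "data": {"commands": [0, -0.001, 0, 0, 0, 0, 0, -0.002, 0, 0, 0, 0, 0, -0.002, 0, 0, 0, 0]}}

```text
t: 11.05
tool_pos: [544.7, 214.1, 56.2]
tool_rot: [0.001, 0.997, -0.079, -0.0]
force: [-1.0, -5.2, -0.8]
grip_width: 28.0
```

Call:
{"op": "arm_command", "data": {"commands": [0, -0.001, 0, 0, 0, 0, 0, -0.002, 0, 0, 0, 0, 0, -0.002, 0, 0, 0, 0]}}

```text
t: 11.35
tool_pos: [544.9, 214.6, 56.1]
tool_rot: [0.002, 0.997, -0.08, -0.001]
force: [-2.6, -9.5, 1.7]
grip_width: 27.7
```

Run:
```python
from h import *
s=get_state();print(s["tool_pos"],s["force"])
c=capture("wrist");s=capture("scene")
f=lambda c,x,y,w,h,k:cv2.convertScaleAbs(cv2.resize(np.array(c["image"])[y:y+h,x:x+w,::-1],None,fx=k,fy=k,interpolation=cv2.INTER_CUBIC),alpha=1.4,beta=20)
cv2.imwrite("pics/m6.png",np.hstack([f(c,200,120,220,180,2),f(s,310,110,120,120,3)]))
```

```text
[544.86454893 214.55193821  56.07407831] [-2.57273038 -9.54067002  1.712484  ]
```

View pics/m6.png

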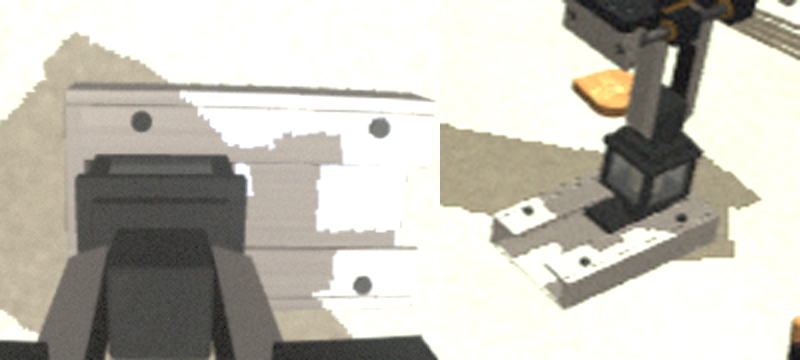

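The reaction has built to 9.5 N at the stop, and the picture shows the lantern at the closed end. I'll relax by 1.5 mm, set it down and release.

Call:
{"op": "arm_command", "data": {"commands": [0, 0.001, 0.0005, 0, 0, 0, 0, 0.0015, 0.001, 0, 0, 0, 0, 0.0015, 0.0015, 0, 0, 0, 0, 0.0015, 0.0015, 0, 0, 0]}}

```text
t: 11.85
tool_pos: [544.7, 213.4, 54.7]
tool_rot: [0.002, 0.997, -0.079, -0.001]
force: [-0.7, -1.6, 0.7]
grip_width: 27.8
```

Call:
{"op": "arm_command", "data": {"commands": [0, 0, 0, 0, 0, 0, 0, 0, 0, 0, 0, 0, 0, 0, 0, 0, 0, 0, 0, 0, 0, 0, 0, 0, 0, 0, 0, 0, 0, 0, 0, 0, 0, 0, 0, 0, 0, 0, 0, 0, 0, 0], "fingers": 0.07}}

```text
t: 12.55
tool_pos: [544.7, 213.4, 54.7]
tool_rot: [0.002, 0.997, -0.08, -0.001]
force: [0.9, 0.4, 0.8]
grip_width: 69.8
```

Call:
{"op": "arm_command", "data": {"commands": [0, 0, -0.02, 0, 0, 0, 0, 0, -0.05, 0, 0, 0, 0, 0, -0.09, 0, 0, 0, 0, 0, -0.13, 0, 0, 0, 0, 0, -0.15, 0, 0, 0, 0, 0, -0.15, 0, 0, 0]}}

```text
t: 13.15
tool_pos: [546.3, 214.4, 207.9]
tool_rot: [0.001, 0.997, -0.08, 0.002]
force: [0.2, 0.4, -0.3]
grip_width: 69.6
```

Run:
```python
from h import *
c=capture("wrist");s=capture("scene");print(get_state()["tool_pos"],get_state()["grip_width"])
f=lambda c,x,y,w,h,k:cv2.convertScaleAbs(cv2.resize(np.array(c["image"])[y:y+h,x:x+w,::-1],None,fx=k,fy=k,interpolation=cv2.INTER_CUBIC),alpha=1.4,beta=20)
A=f(c,180,100,200,180,2);B=f(s,250,110,200,180,2)
h=np.array([545-.156*1,213.5,0]);print((proj(c,h+[0,0,120],True)-[180,100])*2,(proj(s,h+[0,0,120])-[250,110])*2,"grn=axis top predicted")
cv2.imwrite("pics/m7.png",np.hstack([A,B]))
```

```text
[544.8839761  213.68142063 204.51395894] 70.2463622338047
[198.8871399  216.55851434] [267.08831267  64.90699178] grn=axis top predicted
```

View pics/m7.png

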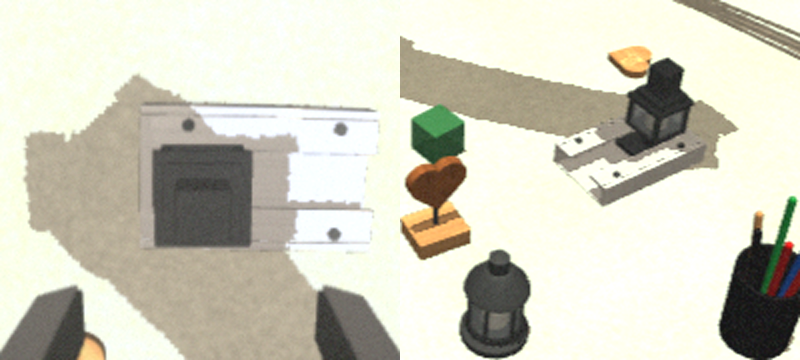

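The lantern stands upright at the closed end, its chimney top at (202,212) against (199,217) predicted. The gripper is clear and the round lantern is undisturbed, so I'll hand in.

```bash
python3 -c "
from bench import *
print(hand_in())"
```

```text
the job is handed in; nothing more can be done
None
```

The square lantern is in the rail, slid against the end stop and released, and the job was handed in at about 13.2 s of the 42 s allowed; no verdict was reported.

- **Placement:** The push against the stop built up to about 9.5 N. I then backed off 1.5 mm, set the lantern down and opened the fingers.
- **Last look:** It stands upright at the closed end with its foot under the lips, and its axis is within about 2 mm of where I released it. The gripper is clear and the round lantern was never touched.

**What disagreed:**
- **Finger length:** The real fingertips sat about 38 mm higher than the reported TCP. My first grasp therefore closed on nothing above the chimney. I triangulated the tips from two cameras, corrected for it and gripped at 27.7 mm.
- **Stop position:** The stop was about 4 mm farther in than my image estimate, so I went by the contact force instead.

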